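# Put a fresh weighing boat on the balance and close the draught cover

## Robot

A 6-joint arm with a two-finger parallel gripper is mounted at the origin on a cart in front of the work surface, level with it; the furniture and walls round the work are solid. World frame = base frame: x ahead of the robot, y to its left, z up, the work surface at z = 0. Lengths are in m, angles in rad, forces in N, time in s.
With the tool pointing down it reaches from about 0.325 to 0.85 m from the base axis. Payload 15.5 kg.
Tool frame: the origin (TCP) lies between the finger pads; the fingertips stand 22 mm ahead of it and the grasp point (between the pads) lies 3 mm ahead of it (env.tip_extent is the distance from the TCP to the fingertips, in m); z points along the fingers, y is the line along which they close (so a half turn about z gives the same grasp; the last joint's range is limited). The gripper opens to 91 mm and grips with 3 to 60 N. Pads are 32 mm wide; open, the fingers measure 118 mm over their backs; the gripper's body (76 mm by 178 mm) begins 60 mm behind the grasp point.
Start: joints at [-1.329, 0.494, 1.345, -0, 1.302, -0.096], TCP at [0.207, -0.59, 0.209] pointing down, gripper open.
Joint ranges: [-2.91, 2.91], [-0.82, 2.16], [0.22, 2.67], [-1.22, 4.37], [0.12, 2.79], [-3.08, 3.08]. Speed limits (rad/s): [1.89, 1.89, 2.57, 3.01, 3.01, 3.01].

## Interface

Orientations are given as a unit quaternion [x, y, z, w].
In Python, from workcell import env, cams gives the robot as it stands (env), with the cameras (cams).
- The arm moves only by the shell command python3 shift.py FILE [OPENING] [FORCE], which reads ROWS from the file FILE. ROWS is a JSON list of rows, 1 to 12 of them, each of 6 numbers: dx, dy, dz in m, then a rotation vector rx, ry, rz in rad; each row is the pose to reach, as a shift and turn from the pose commanded when the command began, along the tool's axes at that moment; what a row does not reach only later rows make up. A row lasts 1/8 s, in which the tool goes at most 0.0625 m and 0.188 rad, less where a joint would pass 70% of its speed; a pose out of reach is approached as far as the arm can. OPENING is the finger opening in m, set as the command begins (- or left out keeps the last). The fingers move at their own pace and stop on an object; FORCE is the grip in N (left out, the last holds). Time passes only in rows, so rows that do not move let the fingers close. It prints the time, the measured TCP pose, the force, the opening and the grip force at its end. Input that does not fit is refused with a message, and nothing moves.
- env.get_obs(): the state, without advancing time (a new reading comes with each control period).
- cams.snapshot(name): name is "scene" or "top" or "wrist"; returns a dict with "color" (480x640x3 uint8, red, green, blue), "fx", "fy", "cx", "cy" (pixels), "extrinsics" (4x4, takes a point from camera to world coordinates). Camera axes: x right, y down, z forward; pixel columns grow to the right and rows downward; lengths in m; the calibration is good to about 2 mm. A picture is of the moment at which its call begins. There is no depth.
- env.finish_job(): hands the job in; it is judged then, once.
The state is a dict: "clock": time; "q": joint angles; "dq": joint speeds; "effort": joint torques, N m; "tcp_pos": TCP position; "eef_rot": TCP orientation; "force": force on the tool from outside, world axes, zero at the start; "moment": the same for the moment, N m; "width": finger opening in m; "gripper_force": force on a finger pad.
Only numpy, scipy, OpenCV 4.12 (cv2) and the standard library are available. Lean on these libraries where they do the work, as an engineer would, in place of code of your own. Each camera call takes 0.05 s, during which the arm holds its last target. There are 200 camera calls.

## Task

Get the balance ready for taring: swing its hinged draught cover up and back past its balance point so that it stays open by itself, then lift only the top weighing boat off the nested stack in the slanted dispenser, without dragging up or shifting the boats below it. Set that boat down gently, upright and in the middle of the weighing pan, let go of it, and shut the cover again. Leave the other things on the bench where they are.

Things in the scene. Friction and masses are not known exactly. Their poses are not given: they have to be found in the camera images.
- balance: Bench balance, grey, 253x204 mm, fixed. Origin on the bench (z = 0) below the pan's centre; x to its rear (keypad and display at -x), y left, z up. On its 58 mm high deck stand four glass walls with aluminium edging, open at the top: clear inside x -78 to +78, y -80 to +80 mm; wall tops 122 mm above the bench.
- pan_top (a point): Centre of the upper face of the flat round steel weighing pan (96 mm across), 70 mm above the bench; axes as the balance's. The pan does not give.
- cover (a joint): Draught cover angle, rad: 0 = shut (level on the walls), grows as the front edge rises and swings to the rear; stop at 1.78. Clear plate in an aluminium frame, 6 mm thick, 180 mm from hinge line to front edge, 178 mm wide, 0.25 kg, damped hinge. Let go below about 1.5 rad it sinks shut by itself in 1 to 2 s; past about 1.6 it tips back and leans on the stop.
- cover_hinge (a point): Middle of the cover's hinge line (along the balance's y), at the rear top edge of the walls: x = +92.5 mm, z = 126 mm in the balance frame. Does not move with the cover.
- cover_handle (a point): Middle of the cover's handle, a round steel bar 8 mm thick, 70 mm long, parallel to the hinge line on two legs. Turns with the cover: 161 mm from the hinge line in the cover's plane and 39 mm off that plane on the outer side (the plate reaches 19 mm beyond it). Shut, it is 39 mm higher than the hinge line and 161 mm in front of it.
- dispenser: Bent aluminium stand holding the boats aslant, fixed, foot 150x90 mm. Origin on the bench below the middle of its slanted seat (40 mm up); x to its rear, y left, z up. Stack axis leans 30 degrees to the front: (-0.5, 0, 0.866) in this frame. The boats lean on two rails along the stack's lower front side, ending 4 mm short of the top rim; beside the upper boats (+-y) it is free.
- boat_1: Top one of four equal nested weighing boats: white plastic, open, 92 mm long (x), 64 mm wide (y), 40 mm high, 40 g. Origin: centre of the underside; z to its open top. The rim is an upright collar (z = 26 to 40 mm, 3.5 mm thick, 92x64 mm outside); below it the body tapers to 70x42 mm. At the start its axes are the dispenser's, leant 30 degrees (z = stack axis).
- boat_2: Second boat, right under the top one; same make and axes. Its rim lies 20 mm below the top boat's rim along the stack axis (6 mm gap between the collars, held by small lugs), so fingers reaching deeper than 20 mm below the top rim grip it too. The nest has 2 mm of side play; 20 mm of travel along the stack axis clears it. It stays.
- boat_3: Third boat; same make and axes, 20 mm farther down. It stays.
- boat_4: Lowest boat, on the seat; same make and axes. It stays.
- counter: Bystander: the small round grey hand tally counter (64x54x26 mm), loose on the bench; origin: centre of its underside.
- glass_beaker: Bystander: the empty glass beaker (55 mm wide, 67 mm high), loose on the bench; origin: centre of its underside.
- blue_box: Bystander: the flat dark blue slide box (89x100x32 mm), loose on the bench; origin: centre of its underside.
- spare_jar: Bystander: a specimen jar with a screw lid (53 mm wide, 65 mm high), loose on the bench; origin: centre of its underside.
- dropper_a: Bystander: a brown dropper bottle (32 mm wide, 96 mm high), loose on the bench; origin: centre of its underside.
- dropper_b: Bystander: another brown dropper bottle (32 mm wide, 96 mm high), loose on the bench; origin: centre of its underside.
- desk_lamp: Black desk lamp at the back of the bench, fixed: keep the arm clear of it. Origin on the bench; from there its thin post stands at x +43, y +141 mm, 300 mm high; from its top an arm slants to the right (-y) up to about 500 mm, to a cone shade that hangs 0.40 to 0.57 m above the bench, at x -123 to +39, y -55 to -211 mm.

How it is judged:
On the way, in this order (a step that is already met when the one before it is completed fails the run):
1. the cover stands open past its balance point by itself, with nothing of the robot touching the balance (value of joint cover above 1.65 rad and velocity of joint cover between -0.1 and 0.1 rad/s and contact force between each of the fingers, the arm and balance below 0.05 N), for 0.2 s.
2. the top boat is out of the nest and the other three have stayed (distance between boat_1 and boat_2 above 0.06 m and distance of each of boat_2, boat_3, boat_4 from where it was at the start of the episode below 0.012 m), for 0.2 s.
3. the boat stands on the pan, let go, with the cover still open (horizontal distance between boat_1 and pan_top below 0.02 m and z of boat_1 in the frame of pan_top between -0.004 and 0.004 m and angle between boat_1's own z axis and vertical below 0.06 rad and contact force between each of the fingers, the arm and boat_1 below 0.05 N and value of joint cover above 1.65 rad), for 0.2 s.
At the end, for the whole second after the job is handed in: the cover is shut (under 0.04 rad); the top boat stands level (within 3 degrees) and at rest on the pan, its centre within 20 mm of the pan's centre, let go; the other three boats are within 12 mm of where they were and the six bystanders within 30 mm (value of joint cover below 0.04 rad and horizontal distance between boat_1 and pan_top below 0.02 m and z of boat_1 in the frame of pan_top between -0.004 and 0.004 m and angle between boat_1's own z axis and vertical below 0.06 rad and contact force between each of the fingers, the arm and boat_1 below 0.05 N and linear speed of boat_1 below 0.02 m/s and distance of each of boat_2, boat_3, boat_4 from where it was at the start of the episode below 0.012 m and distance of each of counter, glass_beaker, blue_box, spare_jar, dropper_a, dropper_b from where it was at the start of the episode below 0.03 m); the robot touches nothing.
It fails at once if a lower boat is dragged up or shifted by more than 12 mm (distance of any of boat_2, boat_3, boat_4 from where it was at the start of the episode above 0.012 m).
It fails at once if the boat is dropped onto the pan: let go over it with its underside more than 15 mm above it (horizontal distance between boat_1 and pan_top below 0.07 m and z of boat_1 in the frame of pan_top above 0.015 m and contact force between the fingers and boat_1 below 0.01 N).
It fails at once if a bystander is moved by more than 30 mm (distance of any of counter, glass_beaker, blue_box, spare_jar, dropper_a, dropper_b from where it was at the start of the episode above 0.03 m).
It also fails if it takes over 58 s, if anything falls off the work surface, if the arm or the gripper's body presses on something with over 40 N, if the wrist force passes 120 N, or if a joint passes its speed limit or range.

## Working session

There is one attempt and no reset: what is moved stays moved. The work goes in short steps, Python scripts to look and compute and a shell command to move; the robot and the scene stay as the last step left them, time stands still between calls to the robot, and variables do not carry over. Pictures are saved under pics/ and viewed, at most 10 in all, crops included, and the job is handed in when it is done.

```bash
ls; mkdir -p pics; cat > h.py <<'E'
import numpy as np, cv2, json
from scipy.spatial.transform import Rotation as R
from workcell import env, cams
def snap(cam,fn):
    s=cams.snapshot(cam); cv2.imwrite('pics/'+fn+'.png',s['color'][:,:,::-1])
    json.dump({k:np.asarray(s[k]).tolist() for k in('fx','fy','cx','cy','extrinsics')},open('pics/'+fn+'.json','w'))
def cal(fn): return json.load(open('pics/'+fn+'.json'))
def ray(fn,u,v):
    c=cal(fn);E=np.array(c['extrinsics']);d=E[:3,:3]@[(u-c['cx'])/c['fx'],(v-c['cy'])/c['fy'],1];return E[:3,3],d
def atz(fn,u,v,z):
    o,d=ray(fn,u,v);return o+d*(z-o[2])/d[2]
def proj(fn,P):
    c=cal(fn);E=np.array(c['extrinsics']);p=(np.atleast_2d(P)-E[:3,3])@E[:3,:3]
    return np.c_[c['fx']*p[:,0]/p[:,2]+c['cx'],c['fy']*p[:,1]/p[:,2]+c['cy']]
E
python3 - <<'E'
from h import *
snap('top','top0');snap('scene','scene0')
for f in('top0','scene0'):
    print(cal(f))
o=env.get_obs();print(o['tcp_pos'],o['eef_rot'],o['clock'])
E
```

```text
pics
shift.py
workcell.py
{'fx': 537.9212267827971, 'fy': 537.9212267827971, 'cx': 325.07489476743103, 'cy': 230.46457739728442, 'extrinsics': [[0.006473135408208875, -0.9963308587512008, 0.08534001651090929, 0.39477468923475], [-0.9999460344752145, -0.005755832134166991, 0.008648614555904209, 0.01874300858235873], [-0.008125678758128349, -0.08539139474524686, -0.9963143495143394, 1.696988109844651], [0.0, 0.0, 0.0, 1.0]]}
{'fx': 484.1549720656277, 'fy': 484.1549720656277, 'cx': 314.14393931884547, 'cy': 239.38929059542815, 'extrinsics': [[-0.6976246270854637, -0.2840343751065422, 0.6577570626315642, -0.4028660224530939], [-0.7159568920548673, 0.31088702690630693, -0.6251039795269999, 0.9059949023713608], [-0.026937119426588312, -0.9070136328959962, -0.4202388146492474, 0.7037153744434754], [0.0, 0.0, 0.0, 1.0]]}
[ 0.20708658 -0.58933988  0.20800136] [ 9.85765608e-01  1.68124578e-01 -2.50545056e-05 -5.39517709e-04] 0.1
```

View pics/top0.png

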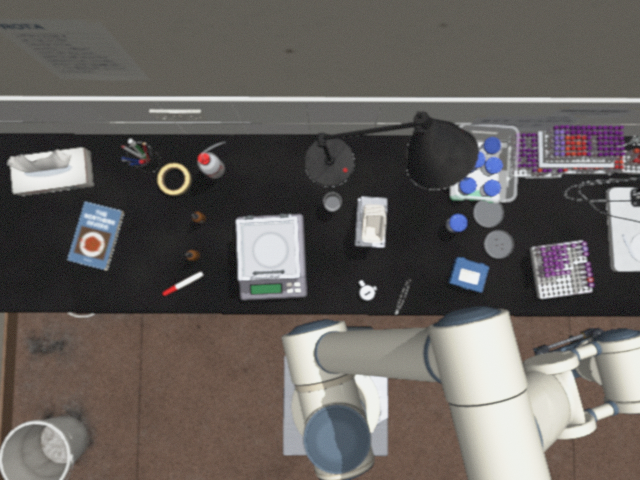

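View pics/scene0.png

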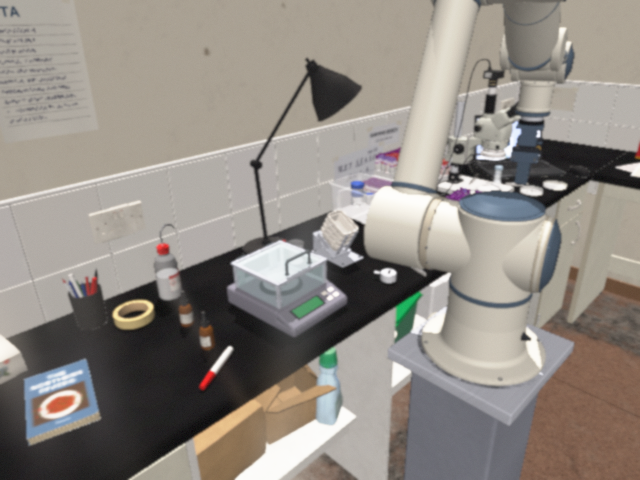

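Top view: balance at about (270,255) with the keypad toward the robot, dispenser at (371,222), lamp base at (330,162), counter at (367,291). Next I'll enlarge the work area.

```bash
python3 - <<'E'
import cv2
a=cv2.imread('pics/top0.png')[190:310,225:400];cv2.imwrite('pics/c1.png',cv2.resize(a,None,fx=4.5,fy=4.5,interpolation=cv2.INTER_CUBIC))
a=cv2.imread('pics/scene0.png')[200:340,220:410];cv2.imwrite('pics/c2.png',cv2.resize(a,None,fx=4.2,fy=4.2,interpolation=cv2.INTER_CUBIC))
E
```

```text
(no output)
```

View pics/c1.png

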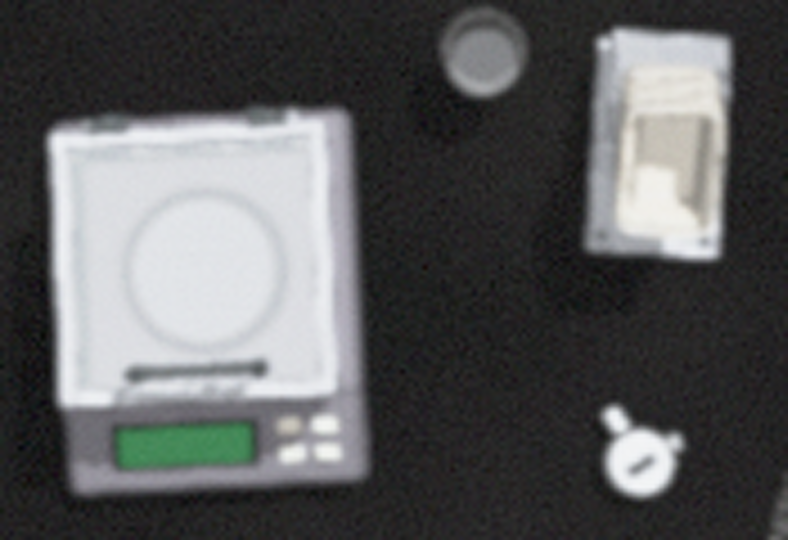

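View pics/c2.png

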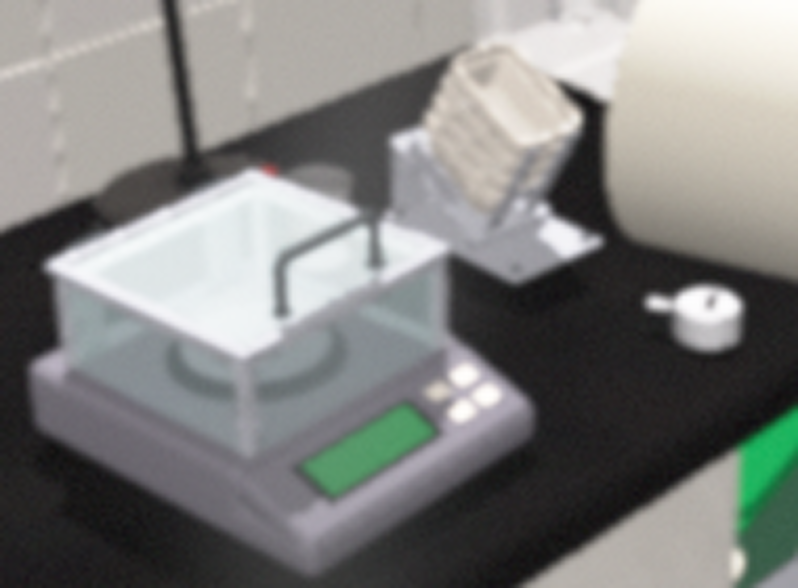

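Crop 1: pan centre (206,270), handle bar (132,374)–(262,368), cover corners (52,125), (62,405), (338,393); dispenser foot front corners (588,250), (720,258). Crop 2: handle top ends (280,262), (375,213), top-boat rim corners roughly (490,42), (580,118), (545,140), (455,60). Fitting both poses to both views.

```bash
cat > fit.py <<'E'
from h import *
from scipy.optimize import least_squares
T=lambda x,y:(225+(x+.5)/4.5-.5,190+(y+.5)/4.5-.5)
S=lambda x,y:(220+(x+.5)/4.2-.5,200+(y+.5)/4.2-.5)
def W(p,L): c,s=np.cos(p[2]),np.sin(p[2]); L=np.atleast_2d(L);return np.c_[p[0]+c*L[:,0]-s*L[:,1],p[1]+s*L[:,0]+c*L[:,1],L[:,2]]
def rim(a,b): return np.array([-.05,0,.1266])+a*.046*np.array([.866,0,.5])+b*.032*np.array([0,1,0])
bal=[('top0',T(206,270),(0,0,.07)),('top0',T(132,374),(-.0685,.035,.165)),('top0',T(262,368),(-.0685,-.035,.165)),
('top0',T(62,405),(-.0875,.089,.127)),('top0',T(338,393),(-.0875,-.089,.127)),
('scene0',S(280,262),(-.0685,.035,.165)),('scene0',S(375,213),(-.0685,-.035,.165)),('scene0',S(243,356),(-.0875,.089,.127)),('scene0',S(448,243),(-.0875,-.089,.127))]
dis=[('top0',T(588,250),(-.075,.045,0.002)),('top0',T(720,258),(-.075,-.045,0.002)),('top0',T(618,234),rim(-1,1)),('top0',T(711,238),rim(-1,-1)),
('scene0',S(490,40),rim(1,-1)),('scene0',S(580,116),rim(-1,-1)),('scene0',S(545,142),rim(-1,1)),('scene0',S(455,62),rim(1,1))]
def fit(D,p0):
    f=lambda p:np.concatenate([(proj(d[0],W(p,d[2]))[0]-d[1])*(1,1) for d in D])
    r=least_squares(f,p0,loss='soft_l1');print(r.x.round(4));print(f(r.x).reshape(-1,2).round(1).tolist());return r.x
if __name__=='__main__':
    b=fit(bal,[.4,.18,0]);d=fit(dis,[.42,-.12,0])
    for f,o,k in(('top0',(225,190,400,310),4.5),('scene0',(220,200,410,340),4.2)):
        im=cv2.imread(f'pics/{f}.png')[o[1]:o[3],o[0]:o[2]];im=cv2.resize(im,None,fx=k,fy=k,interpolation=cv2.INTER_CUBIC)
        def poly(p,L,c):cv2.polylines(im,[((proj(f,W(p,L))-o[:2]+.5)*k-.5).round().astype(int)],True,c,1)
        a=np.linspace(0,6.28,40);poly(b,np.c_[.048*np.cos(a),.048*np.sin(a),0*a+.07],(0,0,255))
        poly(b,[(-.0875,.089,.129),(-.0875,-.089,.129),(.0925,-.089,.129),(.0925,.089,.129)],(0,0,255))
        poly(b,[(-.0685,.035,.165),(-.0685,-.035,.165)],(0,0,255))
        poly(d,[(-.075,.045,0),(-.075,-.045,0),(.075,-.045,0),(.075,.045,0)],(255,0,0))
        poly(d,[rim(1,1),rim(1,-1),rim(-1,-1),rim(-1,1)],(0,0,255))
        cv2.imwrite(f'pics/o_{f}.png',im)
    a=[cv2.imread(f'pics/o_{f}.png') for f in('top0','scene0')]
    a=[cv2.resize(x[:540,-480:] if i==0 else x[:540,:], (400,int(400*x[:540,-480:].shape[0]/480)) if i==0 else (400,270)) for i,x in enumerate(a)]
E
python3 fit.py
```

```text
[0.4752 0.1992 0.0519]
[[-0.4, -0.1], [1.0, -0.2], [-3.3, -0.0], [0.1, 0.4], [-0.2, 0.2], [1.0, -2.4], [-1.9, -0.5], [-0.1, -0.2], [0.7, 0.4]]
[ 0.5782 -0.0932  0.1859]
[[0.2, -0.7], [-1.1, -7.6], [0.4, 4.9], [1.0, 0.2], [0.9, -0.3], [1.3, 0.3], [-1.1, 1.4], [-2.1, 1.0]]
```

View pics/o_top0.png

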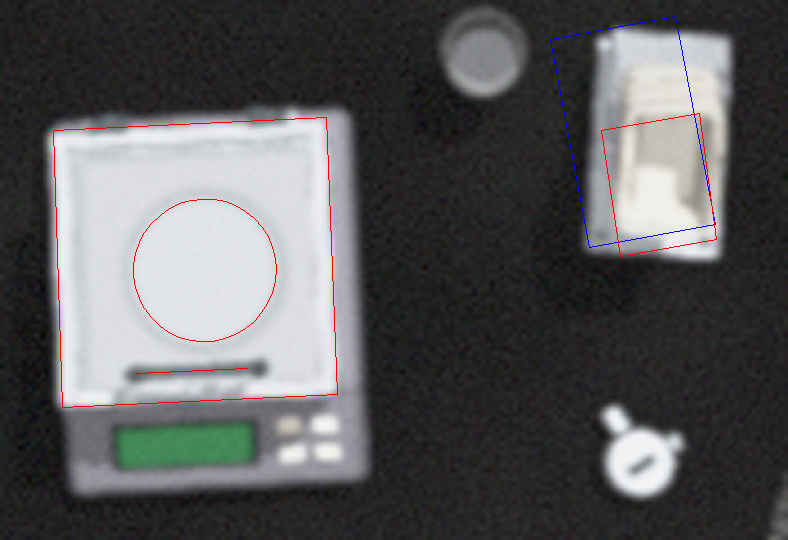

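View pics/o_scene0.png

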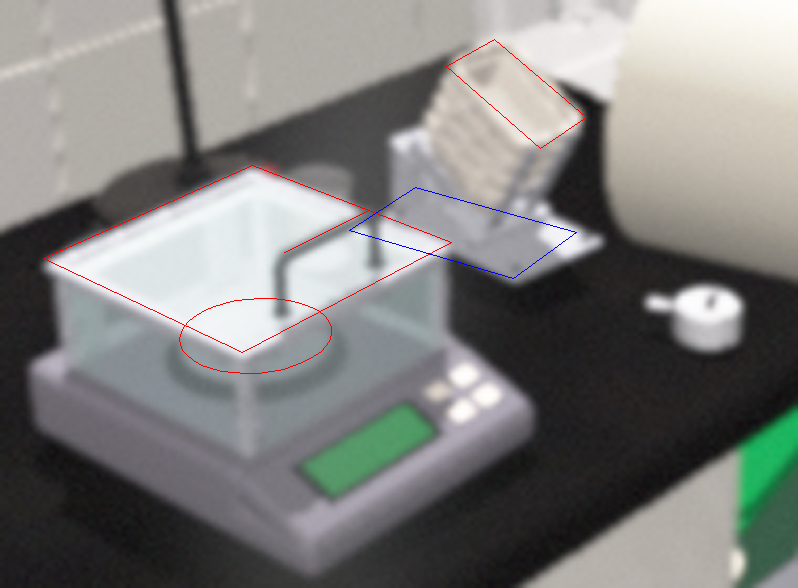

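Balance fit is good. The dispenser's foot isn't necessarily centred on its origin, so I'm refitting with the rim corners only, taking yaw (about −0.05) from the foot edges.

```bash
cat > fit2.py <<'E'
from fit import *
D=[('top0',T(617,235),rim(-1,1)),('top0',T(714,239),rim(-1,-1)),('top0',T(624,108),rim(1,1)),('top0',T(720,110),rim(1,-1)),
('scene0',S(490,40),rim(1,-1)),('scene0',S(580,116),rim(-1,-1)),('scene0',S(545,142),rim(-1,1)),('scene0',S(455,62),rim(1,1))]
d=fit(D,[.5,-.12,-.05])
f=lambda p:np.concatenate([proj(q[0],W(p,np.array(q[2])+[0,0,p[3]]))[0]-q[1] for q in D])
r=least_squares(f,[*d,0]);print('free z',r.x.round(4),f(r.x).reshape(-1,2).round(1).tolist())
a,b=[atz('top0',*T(*q),0) for q in((588,250),(720,258))];print(a,b,'foot yaw',np.arctan2((b-a)[0],-(b-a)[1]))
a,b=[atz('top0',*T(*q),0) for q in((720,258),(730,35))];print(b-a)
E
python3 fit2.py
```

```text
[ 0.5863 -0.1074  0.022 ]
[[0.3, 0.8], [0.4, -0.5], [-0.8, 0.5], [-0.0, -0.3], [3.2, -1.6], [1.0, 0.2], [-4.3, 0.4], [-2.4, -1.1]]
free z [ 0.5861 -0.1061  0.0707 -0.0021] [[1.4, 1.3], [1.3, -0.9], [-1.1, 1.2], [-0.4, -0.7], [2.7, -1.0], [1.3, 0.4], [-3.2, 0.9], [-2.1, -0.3]]
[ 0.49409067 -0.06219618  0.        ] [ 0.48902899 -0.15471882  0.        ] foot yaw -0.054653081097265604
[ 0.15780669 -0.00752926  0.        ]
```

```bash
cat > go.py <<'E'
from h import *
B=np.array([.4752,.1992,.0519])
def tgt(yaw_y,tilt=0):
    "tool pointing down, tool y along heading yaw_y, then tilt about world-horizontal tool y"
    y=np.array([np.cos(yaw_y),np.sin(yaw_y),0]);z=np.array([0,0,-1.]);x=np.cross(y,z)
    return R.from_rotvec(y*tilt)*R.from_matrix(np.c_[x,y,z])
def delta(p,Rt):
    o=env.get_obs();R0=R.from_quat(o['eef_rot'])
    print('now',o['tcp_pos'].round(4),'d',R0.inv().apply(np.array(p)-o['tcp_pos']).round(4),'rv',(R0.inv()*Rt).as_rotvec().round(4),'t',round(o['clock'],2))
def handle(th):
    x=.0925-.161*np.cos(th)+.039*np.sin(th);z=.126+.161*np.sin(th)+.039*np.cos(th)
    c,s=np.cos(B[2]),np.sin(B[2]);return np.array([B[0]+c*x,B[1]+s*x,z])
E
python3 - <<'E'
from go import *
h=handle(0);print(h,handle(1.7))
delta(h+[0,0,.075],tgt(B[2]));delta(h+[0,0,.075],tgt(B[2]+np.pi))
E
```

```text
[0.40679224 0.19564645 0.165     ] [0.62691433 0.20708105 0.2806331 ]
now [ 0.2071 -0.5893  0.208 ] d [ 0.4486 -0.6744 -0.0312] rv [-8.0000e-04 -8.0000e-04 -1.2848e+00] t 0.1
now [ 0.2071 -0.5893  0.208 ] d [ 0.4486 -0.6744 -0.0312] rv [-9.0000e-04  9.0000e-04  1.8567e+00] t 0.1
```

```bash
echo '[[0.11, -0.17, -0.06, 0, 0, -0.32], [0.22, -0.34, -0.06, 0, 0, -0.64], [0.22, -0.34, -0.06, 0, 0, -0.64], [0.22, -0.34, -0.06, 0, 0, -0.64], [0.22, -0.34, -0.06, 0, 0, -0.64], [0.22, -0.34, -0.06, 0, 0, -0.64], [0.22, -0.34, -0.06, 0, 0, -0.64], [0.22, -0.34, -0.06, 0, 0, -0.64]]' > m.json && python3 shift.py m.json 0.05 8
python3 -c "
from go import *
delta(handle(0)+[0,0,.075],tgt(B[2]))"
```

```text
clock: 1.1
tcp_pos: [0.3022, -0.1941, 0.2688]
eef_rot: [0.882, 0.471, 0.0, 0.0]
force: [-0.5, -0.7, 0.5]
width: 0.05
gripper_force: 0.0
now [ 0.3022 -0.1941  0.2688] d [ 0.3821 -0.1299  0.0288] rv [ 4.000e-04 -1.000e-04 -6.419e-01] t 1.1
```

```bash
echo '[[0.382, -0.13, 0.029, 0, 0, -0.642], [0.382, -0.13, 0.029, 0, 0, -0.642], [0.382, -0.13, 0.029, 0, 0, -0.642], [0.382, -0.13, 0.029, 0, 0, -0.642], [0.382, -0.13, 0.029, 0, 0, -0.642], [0.382, -0.13, 0.029, 0, 0, -0.642], [0.382, -0.13, 0.029, 0, 0, -0.642], [0.382, -0.13, 0.029, 0, 0, -0.642], [0.382, -0.13, 0.029, 0, 0, -0.642]]' > m.json && python3 shift.py m.json
python3 -c "
from go import *
delta(handle(0)+[0,0,.003],tgt(B[2]))
snap('wrist','w1');print(proj('w1',[handle(0)+[0.0018,-.035,0],handle(0)+[-.0018,.035,0]]))"
```

```text
clock: 2.22
tcp_pos: [0.4078, 0.1927, 0.2391]
eef_rot: [0.69, 0.724, -0.001, -0.0]
force: [0.7, -0.4, 0.5]
width: 0.0499
gripper_force: 0.0
now [0.4078 0.1927 0.2391] d [ 0.0031 -0.0008  0.0711] rv [-0.0009  0.0006 -0.0029] t 2.23
[[314.42141402 283.02910539]
 [314.12933015 195.62303791]]
```

View pics/w1.png

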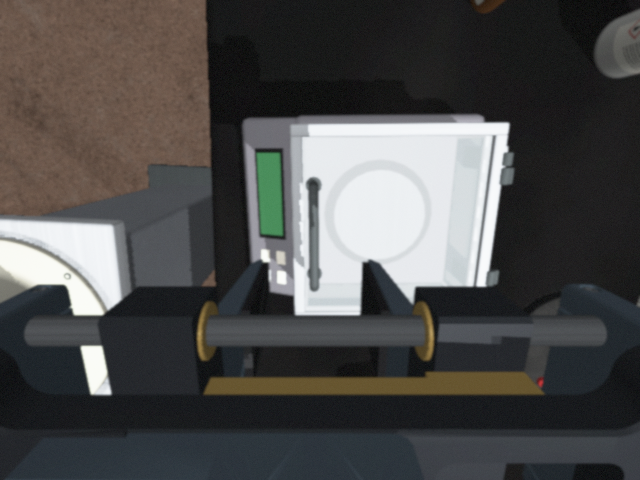

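The wrist view shows the bar at column 314–315, rows 184–288, against a prediction of 314, rows 196–283. That agrees, so I descend and grip.

```bash
echo '[[0.003, -0.001, 0.04, 0, 0, 0], [0.003, -0.001, 0.071, 0, 0, 0], [0.003, -0.001, 0.071, 0, 0, 0]]' > m.json && python3 shift.py m.json 0.03
echo '[[0, 0, 0, 0, 0, 0], [0, 0, 0, 0, 0, 0], [0, 0, 0, 0, 0, 0], [0, 0, 0, 0, 0, 0]]' > m.json && python3 shift.py m.json 0.0 6
python3 - <<'E'
from go import *
R0=R.from_quat(env.get_obs()['eef_rot'])
h0=handle(0)
for t in np.arange(.0,1.78,.15): print(round(t,2),R0.inv().apply(handle(t)-h0).round(4))
E
```

```text
clock: 2.65
tcp_pos: [0.4055, 0.1949, 0.1674]
eef_rot: [0.69, 0.724, -0.002, -0.001]
force: [0.3, 0.1, 0.7]
width: 0.0302
gripper_force: 0.0
clock: 3.15
tcp_pos: [0.4067, 0.1965, 0.1689]
eef_rot: [0.69, 0.724, 0.0, 0.0]
force: [0.4, -0.2, -0.0]
width: 0.0007
gripper_force: 0.0
0.0 [0. 0. 0.]
0.15 [ 0.      0.0077 -0.0236]
0.3 [ 0.0001  0.0187 -0.0458]
0.45 [ 0.0001  0.033  -0.0661]
0.6 [ 0.0002  0.0502 -0.0841]
0.75 [ 0.0002  0.0698 -0.0992]
0.9 [ 0.0003  0.0915 -0.1113]
1.05 [ 0.0003  0.1148 -0.12  ]
1.2 [ 0.0004  0.1391 -0.1251]
1.35 [ 0.0005  0.1639 -0.1265]
1.5 [ 0.0006  0.1886 -0.1242]
1.65 [ 0.0006  0.2127 -0.1183]
```

```bash
python3 - <<'E'
from go import *
snap('wrist','w2');snap('scene','s2')
a=cv2.imread('pics/w2.png')[100:400,150:500];b=cv2.imread('pics/s2.png')[180:320,240:440]
cv2.imwrite('pics/c3.png',np.hstack([cv2.resize(a,(400,343)),cv2.resize(b,(400,343),interpolation=cv2.INTER_CUBIC)]))
E
```

```text
(no output)
```

View pics/c3.png

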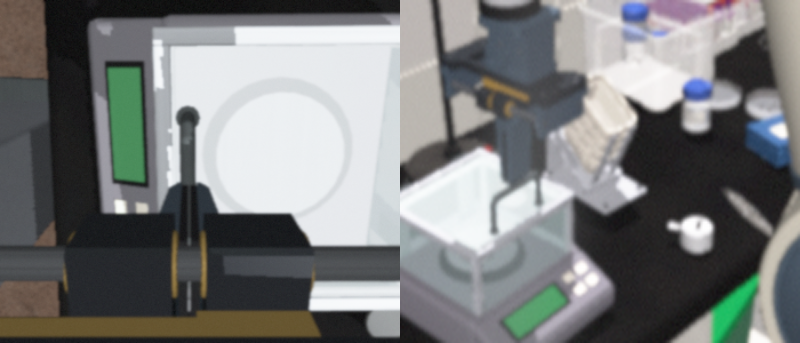

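```bash
python3 - <<'E'
from go import *
o=env.get_obs();print(env.tip_extent,o['tcp_pos'],o['width'])
print('tip',proj('w2',o['tcp_pos']-[0,0,.022]),'hl',proj('w2',handle(0)+[-.0018,.035,0]))
def tri(obs):
    A=[];b=[]
    for f,u,v in obs:
        p,d=ray(f,u,v);d/=np.linalg.norm(d);P=np.eye(3)-np.outer(d,d);A.append(P);b.append(P@p)
    return np.linalg.lstsq(np.vstack(A),np.hstack(b),rcond=None)[0]
print('left end',tri([('w1',314,184),('w2',313.6,200.6)]),tri([('w1',314,184),('w2',313.6,200.6),('scene0',220+280/4.2,200+262/4.2),('top0',225+132/4.5,190+374/4.5)]))
print('scene tip',proj('s2',o['tcp_pos']-[0,0,.022]),'bar',proj('s2',[handle(0)+[-.0018,.035,0],handle(0)+[.0018,-.035,0]]), 'crop scale 2,2.45 origin 240,180')
E
```

```text
0.022 [0.40659953 0.19643953 0.16869116] 0.000395088771045073
tip [[315.18218962 268.39993272]] hl [[315.34963973 221.22665034]]
left end [0.40415368 0.23300429 0.10887853] [0.40349209 0.23685301 0.15844375]
scene tip [[297.46447256 261.28358006]] bar [[287.24704974 259.57964469]
 [307.05786072 249.82265956]] crop scale 2,2.45 origin 240,180
```

```bash
python3 - <<'E'
from go import *
for z in(.129,.15,.165): print(z,*[(f,proj(f,[[.405,.231,z],[.4086,.1607,z]]).round(0).tolist()) for f in('w1','w2','s2')])
print(np.array(cal('w2')['extrinsics']).round(3))
a=cv2.imread('pics/w2.png')[150:350,240:420];b=cv2.imread('pics/s2.png')[215:295,270:342]
cv2.imwrite('pics/c4.png',np.hstack([cv2.resize(a,(400,444),interpolation=cv2.INTER_CUBIC),cv2.resize(b,(400,444),interpolation=cv2.INTER_CUBIC)]))
E
```

```text
0.129 ('w1', [[314.0, 189.0], [315.0, 267.0]]) ('w2', [[315.0, 209.0], [316.0, 307.0]]) ('s2', [[288.0, 273.0], [308.0, 262.0]])
0.15 ('w1', [[314.0, 192.0], [314.0, 276.0]]) ('w2', [[315.0, 215.0], [316.0, 322.0]]) ('s2', [[287.0, 265.0], [307.0, 255.0]])
0.165 ('w1', [[314.0, 195.0], [314.0, 283.0]]) ('w2', [[315.0, 221.0], [316.0, 335.0]]) ('s2', [[287.0, 260.0], [307.0, 250.0]])
[[ 0.999  0.047  0.014  0.403]
 [ 0.049 -0.962 -0.27   0.27 ]
 [ 0.001  0.27  -0.963  0.343]
 [ 0.     0.     0.     1.   ]]
```

View pics/c4.png

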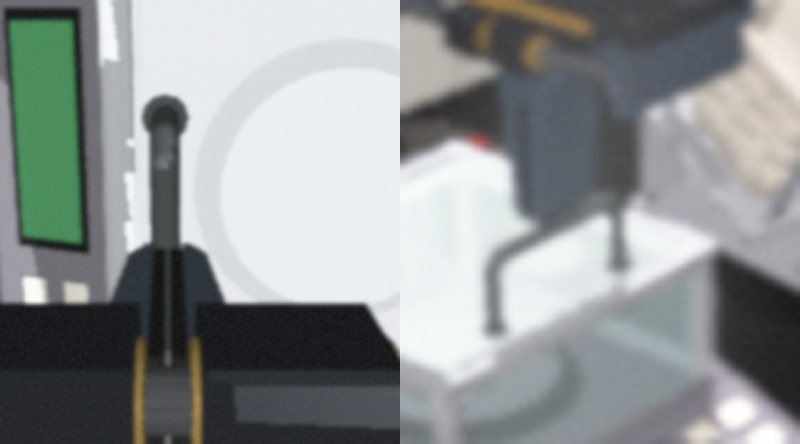

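Fingertips appear to sit on top of the bar rather than beside it, so the fingers closed over nothing. I'll open, go 10 mm deeper and close again.

```bash
echo '[[0, 0, -0.005, 0, 0, 0], [0, 0, -0.005, 0, 0, 0], [0, 0, 0, 0, 0, 0], [0, 0, 0.005, 0, 0, 0], [0, 0, 0.01, 0, 0, 0], [0, 0, 0.01, 0, 0, 0]]' > m.json && python3 shift.py m.json 0.03
echo '[[0, 0, 0, 0, 0, 0], [0, 0, 0, 0, 0, 0], [0, 0, 0, 0, 0, 0], [0, 0, 0, 0, 0, 0]]' > m.json && python3 shift.py m.json 0.0 6
```

```text
clock: 4.0
tcp_pos: [0.4063, 0.1963, 0.158]
eef_rot: [0.69, 0.724, -0.0, -0.0]
force: [-0.1, -0.3, 0.6]
width: 0.0301
gripper_force: 0.0
clock: 4.5
tcp_pos: [0.4063, 0.1964, 0.1586]
eef_rot: [0.69, 0.724, -0.0, -0.0]
force: [-3.2, -0.5, 2.9]
width: 0.0074
gripper_force: 6.0
```

```bash
echo '[[0, 0, 0, 0, 0, 0], [0, 0, 0, 0, 0, 0], [0, 0, 0.005, 0, 0, 0], [0, 0, 0.005, 0, 0, 0]]' > m.json && python3 shift.py m.json 0.02
echo '[[0, 0, 0, 0, 0, 0], [0, 0, 0, 0, 0, 0], [0, 0, 0, 0, 0, 0]]' > m.json && python3 shift.py m.json 0.0 8
python3 - <<'E'
from go import *
snap('scene','s3');cv2.imwrite('pics/c5.png',cv2.resize(cv2.imread('pics/s3.png')[215:295,270:370],(800,640),interpolation=cv2.INTER_CUBIC)[:600])
E
```

```text
clock: 5.0
tcp_pos: [0.4063, 0.1963, 0.1531]
eef_rot: [0.69, 0.724, -0.0, -0.0]
force: [0.2, 0.3, -0.3]
width: 0.0199
gripper_force: 0.0
clock: 5.38
tcp_pos: [0.4064, 0.1964, 0.1535]
eef_rot: [0.69, 0.724, -0.0, -0.0]
force: [-1.9, 0.5, 0.3]
width: 0.0078
gripper_force: 8.0
```

View pics/c5.png

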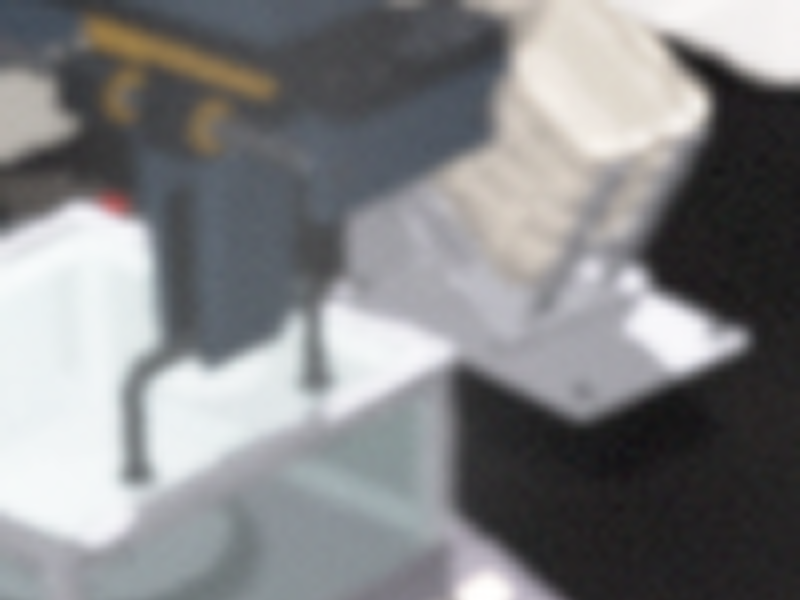

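Now it grips: the bar (7.8 mm) is held about 16 mm above the fingertips, so the effective tip is shorter than assumed. Starting to lift along the arc.

```bash
echo '[[0, 0.0035, -0.012, 0, 0, 0], [0, 0.0077, -0.0236, 0, 0, 0], [0, 0.013, -0.035, 0, 0, 0], [0, 0.0187, -0.0458, 0, 0, 0]]' > m.json && python3 shift.py m.json
```

```text
clock: 5.92
tcp_pos: [0.425, 0.1974, 0.2004]
eef_rot: [0.69, 0.724, -0.0, -0.0]
force: [-3.7, 1.9, -1.2]
width: 0.0078
gripper_force: 8.0
```

```bash
echo '[[0, 0.0143, -0.0203, 0, 0, 0], [0, 0.0315, -0.0383, 0, 0, 0], [0, 0.0511, -0.0534, 0, 0, 0], [0, 0.0728, -0.0655, 0, 0, 0], [0, 0.0961, -0.0742, 0, 0, 0]]' > m.json && python3 shift.py m.json; echo '[[0, 0.0243, -0.0051, 0, 0, 0], [0, 0.0491, -0.0065, 0, 0, 0], [0, 0.0738, -0.0042, 0, 0, 0], [0, 0.0979, 0.0017, 0, 0, 0]]' > m.json && python3 shift.py m.json;echo '[[0, 0.008, 0.003, 0, 0, 0], [0, 0.0154, 0.0058, 0, 0, 0], [0, 0.0154, 0.0058, 0, 0, 0]]' > m.json && python3 shift.py m.json
```

```text
clock: 6.55
tcp_pos: [0.5222, 0.2022, 0.2755]
eef_rot: [0.69, 0.724, 0.001, 0.0]
force: [-1.7, 3.8, -2.5]
width: 0.0077
gripper_force: 8.0
clock: 7.05
tcp_pos: [0.6203, 0.207, 0.2732]
eef_rot: [0.69, 0.724, 0.001, 0.0]
force: [-2.4, 3.6, -0.4]
width: 0.0077
gripper_force: 8.0
clock: 7.42
tcp_pos: [0.6351, 0.2077, 0.2668]
eef_rot: [0.69, 0.724, 0.001, 0.001]
force: [2.6, 2.4, 6.9]
width: 0.0074
gripper_force: 8.0
```

```bash
echo '[[0, 0, 0, 0, 0, 0], [0, 0, 0, 0, 0, 0], [0, 0.002, -0.01, 0, 0, 0], [0, 0.004, -0.04, 0, 0, 0], [0, 0.004, -0.08, 0, 0, 0], [0, 0.004, -0.08, 0, 0, 0]]' > m.json && python3 shift.py m.json 0.03
python3 - <<'E'
from go import *
snap('scene','s4');cv2.imwrite('pics/c6.png',cv2.resize(cv2.imread('pics/s4.png')[120:330,200:480],(800,600),interpolation=cv2.INTER_CUBIC))
E
```

```text
clock: 8.18
tcp_pos: [0.6396, 0.208, 0.3501]
eef_rot: [0.69, 0.724, 0.003, 0.002]
force: [-0.4, -0.1, -0.2]
width: 0.0304
gripper_force: 0.0
```

View pics/c6.png

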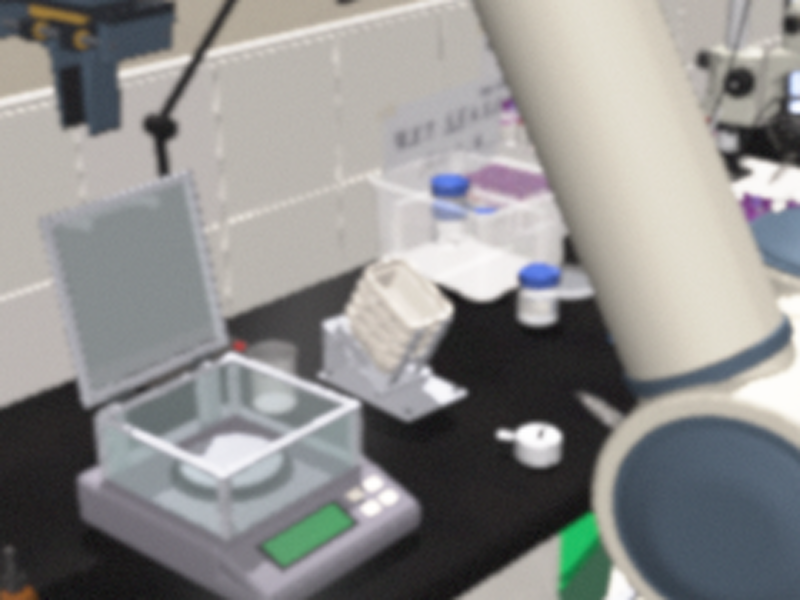

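The cover stands open by itself and the fingers are clear of it. Refining the dispenser pose with its yaw fixed from the foot edges, then moving to a tilted pre-grasp.

```bash
cat >> go.py <<'E'
YD=-.045
def rimc(d): c,s=np.cos(d[2]),np.sin(d[2]);return np.array([d[0]-.05*c,d[1]-.05*s,.1266])
def axis(d): return np.array([-.5*np.cos(d[2]),-.5*np.sin(d[2]),.866])
E
python3 - <<'E'
from go import *
from fit import T,S,W,rim
from scipy.optimize import least_squares
D=[('top0',T(617,235),rim(-1,1)),('top0',T(714,239),rim(-1,-1)),('top0',T(624,108),rim(1,1)),('top0',T(720,110),rim(1,-1))]
f=lambda p:np.concatenate([proj(q[0],W([*p,YD],q[2]))[0]-q[1] for q in D])
r=least_squares(f,[.58,-.1]);print(r.x,f(r.x).round(1))
d=[*r.x,YD];print(rimc(d))
delta(rimc(d)+.11*axis(d),tgt(YD-np.pi/2,np.pi/6));print(env.get_obs()['q'])
E
```

```text
[ 0.58661589 -0.11078928] [-0.5 -0.1 -0.5  0.1  0.1 -0.3  0.9  0.3]
[ 0.53666651 -0.10854004  0.1266    ]
now [0.6389 0.2079 0.3479] d [-0.3059 -0.1728  0.1254] rv [-0.433   0.3929  1.6231] t 8.22
[ 2.25765612e-01  4.77511157e-01  9.97676468e-01 -5.73966646e-05
  1.66339102e+00  1.76724524e-01]
```

```bash
echo '[[0, -0.01, -0.06, 0, 0, 0], [-0.03, -0.06, -0.06, -0.04, 0.04, 0.16], [-0.07, -0.10, -0.06, -0.09, 0.08, 0.32], [-0.12, -0.14, -0.05, -0.13, 0.12, 0.49], [-0.18, -0.16, -0.03, -0.17, 0.16, 0.65], [-0.22, -0.17, 0, -0.22, 0.2, 0.81], [-0.26, -0.172, 0.03, -0.26, 0.24, 0.97], [-0.30, -0.173, 0.07, -0.3, 0.28, 1.14], [-0.306, -0.173, 0.1254, -0.35, 0.31, 1.3], [-0.306, -0.173, 0.1254, -0.39, 0.35, 1.46], [-0.306, -0.173, 0.1254, -0.433, 0.393, 1.623], [-0.306, -0.173, 0.1254, -0.433, 0.393, 1.623]]' > m.json && python3 shift.py m.json 0.088 5
python3 - <<'E'
from go import *
d=[.5866,-.1108,YD];delta(rimc(d)+.11*axis(d),tgt(YD-np.pi/2,np.pi/6))
snap('wrist','w5')
from fit import rim,W
print(proj('w5',W(d,[rim(1,1),rim(1,-1),rim(-1,-1),rim(-1,1)])).round(1).tolist())
g=cv2.imread('pics/w5.png');hsv=cv2.cvtColor(g,cv2.COLOR_BGR2HSV)
for v in range(120,420,25): print(v,g[v,200:440:12].mean(1).astype(int).tolist())
E
```

```text
clock: 9.72
tcp_pos: [0.4793, -0.1054, 0.2197]
eef_rot: [0.966, -0.021, 0.256, 0.006]
force: [0.9, -0.0, -0.0]
width: 0.0877
gripper_force: 0.0
now [ 0.4793 -0.1054  0.2197] d [ 0.0032  0.0005 -0.0007] rv [-0.0005  0.0051  0.001 ] t 9.72
[[274.7, 177.6], [351.2, 177.6], [348.1, 279.7], [277.9, 279.7]]
120 [84, 88, 86, 88, 92, 91, 40, 39, 42, 44, 42, 45, 45, 44, 41, 43, 37, 38, 38, 37]
145 [88, 87, 77, 37, 44, 44, 42, 41, 45, 45, 47, 43, 42, 42, 41, 40, 37, 35, 38, 37]
170 [92, 97, 112, 39, 46, 45, 46, 252, 252, 252, 252, 252, 251, 40, 35, 38, 35, 32, 32, 36]
195 [197, 210, 202, 173, 41, 43, 44, 231, 208, 245, 245, 246, 235, 45, 41, 39, 39, 36, 37, 33]
220 [26, 29, 40, 44, 45, 47, 30, 248, 207, 246, 246, 246, 243, 37, 36, 39, 32, 36, 35, 33]
245 [41, 42, 46, 48, 48, 42, 33, 248, 251, 255, 255, 245, 245, 39, 35, 39, 33, 36, 35, 31]
270 [41, 122, 54, 47, 47, 30, 28, 255, 255, 255, 255, 255, 206, 37, 36, 36, 34, 48, 120, 37]
295 [86, 34, 31, 39, 29, 32, 26, 118, 124, 129, 154, 204, 228, 40, 41, 38, 33, 30, 24, 58]
320 [154, 156, 155, 155, 154, 157, 156, 156, 156, 155, 156, 156, 156, 155, 155, 155, 154, 156, 154, 154]
345 [93, 89, 87, 87, 88, 87, 90, 87, 87, 89, 88, 88, 91, 89, 88, 88, 87, 88, 85, 87]
370 [68, 34, 38, 40, 40, 39, 39, 44, 43, 43, 45, 45, 43, 42, 41, 40, 43, 40, 39, 53]
395 [59, 59, 55, 57, 58, 58, 60, 58, 92, 80, 91, 93, 92, 80, 93, 94, 91, 84, 93, 91]
```

```bash
python3 - <<'E'
from go import *
g=cv2.imread('pics/w5.png').mean(2)
for v in range(150,300,6):
    m=np.where(g[v,240:390]>150)[0]+240
    print(v,(m.min(),m.max(),len(m)) if len(m) else None,end=' ')
print()
for u in range(285,345,10): print(u,g[150:186:2,u].astype(int).tolist(),'|',g[262:300:3,u].astype(int).tolist())
print(cal('w5')['fx'],'tip L/R',proj('w5',env.get_obs()['tcp_pos']+R.from_quat(env.get_obs()['eef_rot']).apply([[0,-.044,.022],[0,.044,.022],[0,-.044,.003],[0,.044,.003]])).round(0).tolist())
E
```

```text
150 None 156 None 162 (np.int64(282), np.int64(351), 70) 168 (np.int64(282), np.int64(351), 70) 174 (np.int64(282), np.int64(351), 70) 180 (np.int64(280), np.int64(353), 74) 186 (np.int64(280), np.int64(353), 74) 192 (np.int64(278), np.int64(354), 72) 198 (np.int64(278), np.int64(354), 73) 204 (np.int64(279), np.int64(353), 72) 210 (np.int64(279), np.int64(353), 73) 216 (np.int64(279), np.int64(353), 74) 222 (np.int64(279), np.int64(353), 75) 228 (np.int64(279), np.int64(352), 74) 234 (np.int64(279), np.int64(352), 74) 240 (np.int64(279), np.int64(352), 74) 246 (np.int64(279), np.int64(352), 74) 252 (np.int64(279), np.int64(352), 74) 258 (np.int64(279), np.int64(352), 74) 264 (np.int64(279), np.int64(352), 74) 270 (np.int64(279), np.int64(352), 74) 276 (np.int64(279), np.int64(352), 74) 282 (np.int64(278), np.int64(352), 75) 288 (np.int64(278), np.int64(352), 72) 294 (np.int64(279), np.int64(352), 74) 
285 [42, 45, 45, 44, 104, 247, 253, 253, 253, 253, 253, 253, 252, 245, 236, 248, 255, 254] | [252, 248, 248, 255, 255, 232, 222, 159, 103, 172, 220, 118, 29]
295 [45, 46, 43, 42, 89, 247, 253, 253, 253, 253, 253, 252, 253, 253, 253, 254, 243, 241] | [254, 255, 255, 255, 253, 255, 240, 222, 223, 222, 220, 129, 30]
305 [42, 45, 45, 42, 88, 248, 253, 253, 253, 253, 253, 252, 253, 253, 254, 254, 241, 240] | [254, 254, 255, 255, 252, 255, 245, 220, 221, 220, 219, 127, 28]
315 [44, 44, 40, 39, 82, 246, 252, 252, 252, 252, 252, 253, 253, 253, 254, 254, 241, 240] | [254, 254, 255, 255, 253, 255, 243, 221, 221, 219, 220, 132, 31]
325 [41, 42, 40, 42, 79, 243, 252, 252, 252, 252, 252, 253, 253, 253, 254, 254, 241, 240] | [254, 254, 255, 255, 253, 255, 253, 255, 255, 255, 255, 192, 38]
335 [43, 44, 44, 43, 73, 232, 252, 252, 252, 252, 252, 253, 253, 254, 254, 254, 243, 241] | [216, 252, 255, 255, 253, 255, 252, 255, 255, 255, 255, 211, 40]
334.87964333222607 tip L/R [[242.0, 270.0], [382.0, 269.0], [235.0, 281.0], [389.0, 281.0]]
```

```bash
python3 - <<'E'
from go import *
g=cv2.imread('pics/w5.png').astype(int)
for u in(292,312,338): print(u,'rear',g[174:212,u,0].tolist(),'\n front',g[255:300,u,0].tolist())
for v in range(172,200,2): print(v,g[v,274:288,0].tolist(),g[v,346:360,0].tolist())
for v in range(262,300,3): print(v,g[v,274:288,0].tolist(),g[v,346:360,0].tolist())
E
```

```text
292 rear [251, 251, 251, 252, 254, 254, 254, 253, 245, 239, 238, 239, 237, 227, 201, 163, 143, 132, 131, 131, 131, 134, 136, 135, 134, 137, 136, 135, 135, 136, 137, 138, 137, 141, 148, 149, 150, 151] 
 front [228, 234, 241, 246, 248, 251, 252, 253, 254, 254, 255, 255, 255, 255, 255, 255, 254, 252, 251, 253, 255, 255, 255, 255, 250, 232, 224, 226, 226, 226, 226, 226, 226, 226, 227, 225, 226, 226, 223, 196, 134, 63, 29, 29, 28]
312 rear [253, 253, 253, 253, 254, 254, 254, 251, 237, 232, 236, 226, 182, 161, 198, 231, 240, 241, 241, 242, 242, 242, 241, 241, 242, 242, 242, 242, 242, 242, 242, 242, 243, 242, 242, 242, 243, 242] 
 front [255, 255, 254, 254, 254, 254, 254, 254, 254, 254, 254, 254, 255, 255, 255, 255, 255, 254, 252, 252, 253, 255, 255, 255, 254, 246, 229, 224, 224, 223, 223, 225, 223, 223, 223, 223, 223, 223, 219, 196, 134, 64, 30, 28, 29]
338 rear [253, 253, 253, 254, 254, 254, 254, 251, 241, 233, 238, 240, 233, 209, 168, 147, 143, 147, 153, 160, 166, 170, 172, 173, 174, 173, 173, 174, 170, 170, 171, 169, 170, 169, 172, 169, 170, 171] 
 front [176, 178, 182, 183, 187, 189, 1
[... 3135 characters left out ...]
54, 235, 149, 65, 41, 38, 37, 37, 40]
286 [27, 30, 48, 97, 167, 211, 221, 214, 180, 137, 109, 106, 105, 127] [181, 221, 251, 255, 255, 254, 237, 150, 68, 42, 40, 40, 38, 38]
289 [28, 29, 46, 101, 165, 208, 223, 223, 220, 205, 187, 177, 180, 194] [201, 238, 253, 255, 255, 254, 237, 151, 67, 41, 38, 41, 41, 37]
292 [27, 28, 51, 106, 166, 209, 222, 224, 226, 227, 225, 224, 224, 224] [255, 255, 255, 255, 255, 254, 236, 151, 68, 42, 41, 38, 40, 38]
295 [28, 27, 29, 52, 77, 100, 112, 116, 121, 122, 121, 122, 124, 126] [228, 231, 235, 237, 234, 220, 167, 102, 53, 42, 40, 44, 40, 40]
298 [32, 30, 29, 27, 25, 27, 30, 29, 29, 31, 28, 29, 28, 25] [40, 41, 43, 41, 40, 39, 42, 39, 41, 43, 36, 42, 37, 39]
```

The rim sits where predicted (rear row 177.5, front 279.5), except for a +2.5 mm offset along tool y. I'll approach in cautious depth steps because the effective tip length is in doubt, and close only to 56 mm as a probe.

```bash
echo '[[0.003, 0.003, 0.04, 0, 0.005, 0], [0.003, 0.003, 0.08, 0, 0.005, 0], [0.003, 0.003, 0.1, 0, 0.005, 0], [0.003, 0.003, 0.1, 0, 0.005, 0]]' > m.json && python3 shift.py m.json 0.09 4
echo '[[0, 0, 0, 0, 0, 0], [0, 0, 0, 0, 0, 0], [0, 0, 0, 0, 0, 0], [0, 0, 0, 0, 0, 0]]' > m.json && python3 shift.py m.json 0.058 4
```

```text
clock: 10.28
tcp_pos: [0.5332, -0.1115, 0.1343]
eef_rot: [0.966, -0.02, 0.259, 0.006]
force: [-0.2, -0.0, 0.2]
width: 0.0902
gripper_force: 0.0
clock: 10.78
tcp_pos: [0.5328, -0.1118, 0.1358]
eef_rot: [0.965, -0.022, 0.26, 0.006]
force: [-0.0, 0.4, -0.2]
width: 0.0583
gripper_force: 0.0
```

No contact at 58 mm, which confirms the short tips. Opening and going 12 mm deeper.

```bash
echo '[[0, 0, -0.003, 0, 0, 0], [0, 0, -0.003, 0, 0, 0], [0, 0, 0, 0, 0, 0], [0, 0, 0.006, 0, 0, 0], [0, 0, 0.012, 0, 0, 0], [0, 0, 0.012, 0, 0, 0]]' > m.json && python3 shift.py m.json 0.09 4
echo '[[0, 0, 0, 0, 0, 0], [0, 0, 0, 0, 0, 0], [0, 0, 0, 0, 0, 0], [0, 0, 0, 0, 0, 0]]' > m.json && python3 shift.py m.json 0.058 4
```

```text
clock: 11.52
tcp_pos: [0.5388, -0.1119, 0.1243]
eef_rot: [0.966, -0.022, 0.259, 0.006]
force: [0.6, -0.1, -0.2]
width: 0.09
gripper_force: 0.0
clock: 12.02
tcp_pos: [0.5387, -0.1121, 0.1251]
eef_rot: [0.965, -0.022, 0.26, 0.006]
force: [-0.1, -0.2, -0.2]
width: 0.0579
gripper_force: 0.0
```

```bash
echo '[[0, 0, -0.003, 0, 0, 0], [0, 0, -0.003, 0, 0, 0], [0, 0, 0, 0, 0, 0], [0, 0, 0.007, 0, 0, 0], [0, 0, 0.007, 0, 0, 0]]' > m.json && python3 shift.py m.json 0.09 4
echo '[[0, 0, 0, 0, 0, 0], [0, 0, 0, 0, 0, 0], [0, 0, 0, 0, 0, 0], [0, 0, 0, 0, 0, 0]]' > m.json && python3 shift.py m.json 0.058 4
python3 - <<'E'
from go import *
snap('scene','s6');snap('wrist','w6');o=env.get_obs();r=R.from_quat(o['eef_rot'])
print(proj('s6',o['tcp_pos']+r.apply([[0,0,.022],[0,0,.004],[0,0,-.02]])).round(1))
g=cv2.imread('pics/w6.png').mean(2).astype(int)
for v in range(170,330,12): print(v,g[v,230:400:5].tolist())
E
```

```text
clock: 12.65
tcp_pos: [0.5423, -0.1121, 0.1185]
eef_rot: [0.965, -0.022, 0.259, 0.006]
force: [0.4, 0.2, 0.4]
width: 0.0907
gripper_force: 0.0
clock: 13.15
tcp_pos: [0.5423, -0.1122, 0.119]
eef_rot: [0.965, -0.022, 0.26, 0.006]
force: [-1.0, 1.1, 1.4]
width: 0.0643
gripper_force: 4.0
[[339.2 226.4]
 [341.2 222.6]
 [343.9 217.5]]
170 [39, 41, 40, 39, 39, 38, 42, 43, 43, 43, 41, 39, 40, 37, 39, 42, 36, 38, 39, 37, 37, 38, 38, 36, 37, 37, 39, 37, 37, 33, 36, 37, 36, 33]
182 [42, 40, 42, 39, 41, 42, 40, 249, 249, 249, 250, 249, 249, 250, 248, 248, 248, 247, 249, 248, 248, 247, 248, 244, 246, 246, 240, 34, 39, 34, 37, 38, 32, 31]
194 [41, 42, 41, 38, 39, 40, 42, 243, 249, 246, 250, 252, 252, 252, 252, 252, 251, 251, 251, 251, 251, 251, 251, 249, 246, 247, 229, 38, 33, 33, 34, 36, 33, 32]
206 [42, 41, 39, 41, 39, 40, 231, 222, 254, 253, 252, 252, 253, 253, 253, 253, 253, 253, 253, 253, 253, 253, 253, 253, 253, 251, 181, 122, 36, 33, 31, 35, 36, 33]
218 [37, 36, 40, 37, 39, 56, 252, 254, 244, 232, 230, 226, 226, 227, 227, 225, 226, 226, 226, 226, 226, 226, 228, 228, 229, 226, 241, 253, 253,
[... 824 characters left out ...]
206, 224, 130, 26, 46, 54, 110]
290 [103, 49, 45, 29, 26, 118, 253, 236, 254, 198, 196, 247, 253, 254, 253, 254, 254, 254, 243, 237, 237, 238, 238, 181, 162, 163, 238, 173, 232, 81, 28, 29, 43, 46]
302 [45, 39, 32, 30, 29, 69, 254, 225, 254, 201, 198, 245, 254, 254, 254, 254, 254, 254, 254, 240, 237, 238, 238, 172, 162, 171, 237, 156, 235, 43, 29, 25, 26, 35]
314 [72, 58, 60, 61, 59, 70, 241, 169, 243, 165, 161, 201, 245, 244, 243, 244, 244, 244, 245, 217, 200, 200, 197, 142, 135, 148, 201, 128, 197, 57, 57, 58, 55, 58]
326 [159, 159, 160, 160, 162, 159, 159, 161, 159, 160, 160, 160, 161, 161, 160, 160, 161, 163, 160, 161, 160, 163, 163, 160, 162, 162, 164, 163, 163, 163, 164, 165, 165, 164]
```

The rim is gripped (64.3 mm), with the tips 0–7 mm below it. I'll re-grip 5 mm deeper for security, still clear of the second boat.

```bash
echo '[[0, 0, 0, 0, 0, 0], [0, 0, 0, 0, 0, 0], [0, 0, 0.005, 0, 0, 0], [0, 0, 0.005, 0, 0, 0]]' > m.json && python3 shift.py m.json 0.08 4
echo '[[0, 0, 0, 0, 0, 0], [0, 0, 0, 0, 0, 0], [0, 0, 0, 0, 0, 0]]' > m.json && python3 shift.py m.json 0.05 8
echo '[[0, 0, -0.005, 0, 0, 0], [0, 0, -0.012, 0, 0, 0], [0, 0, -0.02, 0, 0, 0], [0, 0, -0.03, 0, 0, 0], [0, 0, -0.045, 0, 0, 0], [0, 0, -0.07, 0, 0, 0], [0, 0, -0.1, 0, 0, 0], [0, 0, -0.1, 0, 0, 0]]' > m.json && python3 shift.py m.json
```

```text
clock: 13.75
tcp_pos: [0.5448, -0.1123, 0.1142]
eef_rot: [0.965, -0.022, 0.26, 0.006]
force: [-0.0, -0.4, 0.5]
width: 0.08
gripper_force: 0.0
clock: 14.12
tcp_pos: [0.5447, -0.1123, 0.1146]
eef_rot: [0.965, -0.022, 0.26, 0.006]
force: [-0.1, 0.1, 0.1]
width: 0.0643
gripper_force: 8.0
clock: 15.12
tcp_pos: [0.4944, -0.1104, 0.2029]
eef_rot: [0.965, -0.022, 0.261, 0.007]
force: [1.1, 0.2, -0.8]
width: 0.0643
gripper_force: 8.0
```

```bash
python3 - <<'E'
from go import *
snap('scene','s7')
a,b,c=[cv2.imread(f'pics/{f}.png').astype(int) for f in('s4','s7','s6')]
for v in range(212,254,4): print(v,abs(a-b)[v:v+4,318:362].mean((0,2)).reshape(-1,4).mean(1).round().astype(int).tolist())
delta([B[0],B[1],.24],tgt(B[2]-np.pi/2,0))
E
```

```text
212 [8, 7, 64, 85, 26, 18, 22, 11, 56, 68, 48]
216 [6, 6, 18, 16, 8, 8, 62, 105, 37, 13, 6]
220 [5, 8, 10, 36, 29, 10, 8, 73, 162, 36, 6]
224 [6, 9, 8, 16, 17, 23, 9, 17, 100, 153, 23]
228 [6, 9, 7, 10, 27, 18, 21, 11, 17, 104, 23]
232 [7, 5, 9, 8, 10, 32, 22, 23, 22, 3, 3]
236 [7, 8, 11, 9, 11, 13, 24, 10, 6, 3, 5]
240 [6, 8, 7, 9, 12, 9, 6, 7, 5, 2, 5]
244 [7, 7, 8, 11, 8, 7, 6, 5, 3, 3, 7]
248 [7, 7, 7, 8, 5, 6, 8, 7, 4, 3, 7]
252 [6, 7, 7, 7, 7, 6, 7, 7, 5, 5, 4]
now [ 0.4947 -0.1103  0.202 ] d [-0.0095 -0.3082 -0.0502] rv [ 0.0275 -0.527  -0.0946] t 15.18
```

Lower boats unchanged in the image; only the top one is gone. Carrying the boat level to above the pan.

```bash
echo '[[0.01, -0.02, -0.03, 0, -0.06, -0.01], [0.01, -0.05, -0.04, 0, -0.13, -0.02], [0.01, -0.09, -0.05, 0.01, -0.2, -0.03], [0.005, -0.13, -0.05, 0.01, -0.27, -0.05], [0, -0.17, -0.05, 0.02, -0.34, -0.06], [-0.005, -0.21, -0.05, 0.02, -0.41, -0.07], [-0.0095, -0.25, -0.05, 0.0275, -0.48, -0.0946], [-0.0095, -0.285, -0.05, 0.0275, -0.527, -0.0946], [-0.0095, -0.3082, -0.0502, 0.0275, -0.527, -0.0946], [-0.0095, -0.3082, -0.0502, 0.0275, -0.527, -0.0946], [-0.0095, -0.3082, -0.0502, 0.0275, -0.527, -0.0946]]' > m.json && python3 shift.py m.json
python3 - <<'E'
from go import *
delta([B[0],B[1],.24],tgt(B[2]-np.pi/2,0))
snap('top','t8');snap('scene','s8');snap('wrist','w8')
g=cv2.imread('pics/w8.png').mean(2).astype(int)
for v in range(190,310,5): 
    m=np.where(g[v,230:400]>150)[0]+230;print(v,m.min() if len(m) else 0,m.max() if len(m) else 0,end='; ')
print(proj('w8',[[B[0],B[1],.07]]))
E
```

```text
clock: 16.55
tcp_pos: [0.4749, 0.1992, 0.2388]
eef_rot: [1.0, 0.026, -0.001, -0.001]
force: [-0.3, -0.4, -0.9]
width: 0.0646
gripper_force: 8.0
now [0.4749 0.1992 0.2388] d [ 0.0003  0.     -0.0012] rv [-0.0011  0.0028  0.001 ] t 16.55
190 280 399; 195 276 399; 200 247 399; 205 236 399; 210 236 399; 215 237 399; 220 236 399; 225 238 399; 230 238 399; 235 238 399; 240 239 399; 245 238 399; 250 239 399; 255 252 399; 260 252 399; 265 253 399; 270 253 399; 275 254 376; 280 254 376; 285 254 376; 290 254 375; 295 254 375; 300 255 375; 305 255 374; [[312.60113499 220.39948784]]
```

```bash
echo '[[0, 0, 0.04, 0, 0, 0], [0, 0, 0.08, 0, 0, 0], [0, 0, 0.11, 0, 0, 0], [0, 0, 0.125, 0, 0, 0], [0, 0, 0.132, 0, 0.002, 0], [0, 0, 0.134, 0, 0.002, 0], [0, 0, 0.134, 0, 0.002, 0], [0, 0, 0.134, 0, 0.002, 0]]' > m.json && python3 shift.py m.json
echo '[[0, 0, 0.002, 0, 0, 0], [0, 0, 0.004, 0, 0, 0], [0, 0, 0.004, 0, 0, 0]]' > m.json && python3 shift.py m.json
echo '[[0, 0, 0.002, 0, 0, 0], [0, 0, 0.002, 0, 0, 0]]' > m.json && python3 shift.py m.json
echo '[[0, 0, 0.0015, 0, 0, 0], [0, 0, 0.0015, 0, 0, 0]]' > m.json && python3 shift.py m.json
```

```text
clock: 17.7
tcp_pos: [0.4753, 0.1997, 0.1062]
eef_rot: [1.0, 0.026, 0.001, -0.001]
force: [-0.4, -0.9, -0.7]
width: 0.0643
gripper_force: 8.0
clock: 18.08
tcp_pos: [0.4748, 0.1996, 0.1014]
eef_rot: [1.0, 0.026, -0.0, -0.001]
force: [-0.0, 0.1, -0.2]
width: 0.0642
gripper_force: 8.0
clock: 18.32
tcp_pos: [0.4748, 0.1996, 0.0994]
eef_rot: [1.0, 0.026, 0.0, -0.001]
force: [0.1, -0.3, -0.3]
width: 0.0644
gripper_force: 8.0
clock: 18.58
tcp_pos: [0.4748, 0.1996, 0.0979]
eef_rot: [1.0, 0.026, 0.0, -0.001]
force: [-0.1, 0.4, -0.2]
width: 0.0639
gripper_force: 8.0
```

```bash
for i in 1 2 3; do echo '[[0, 0, 0.001, 0, 0, 0], [0, 0, 0.001, 0, 0, 0]]' > m.json && python3 shift.py m.json | grep -E 'tcp_pos|^force'; done
```

```text
tcp_pos: [0.4748, 0.1996, 0.097]
force: [0.7, -0.1, -0.5]
tcp_pos: [0.4749, 0.1996, 0.096]
force: [-0.2, -0.5, -0.8]
tcp_pos: [0.4749, 0.1996, 0.0951]
force: [-0.0, 0.4, 1.4]
```

```bash
echo '[[0, 0, 0.001, 0, 0, 0], [0, 0, 0.001, 0, 0, 0]]' > m.json && python3 shift.py m.json | grep -E 'tcp_pos|^force'
```

```text
tcp_pos: [0.4751, 0.1997, 0.0943]
force: [-1.8, 1.0, 5.9]
```

Contact at the expected height (5.9 N). Releasing and backing out.

```bash
echo '[[0, 0, 0, 0, 0, 0], [0, 0, 0, 0, 0, 0], [0, 0, 0, 0, 0, 0], [0, 0, -0.004, 0, 0, 0], [0, 0, -0.02, 0, 0, 0], [0, 0, -0.06, 0, 0, 0], [0, 0, -0.12, 0, 0, 0], [0, 0, -0.17, 0, 0, 0], [0, 0, -0.22, 0, 0, 0], [0, 0, -0.26, 0, 0, 0], [0, 0, -0.26, 0, 0, 0], [0, 0, -0.26, 0, 0, 0]]' > m.json && python3 shift.py m.json 0.084
python3 - <<'E'
from go import *
snap('wrist','w9')
o=env.get_obs();print(o['tcp_pos'])
c=np.cos(B[2]);s=np.sin(B[2])
P=[[B[0]+c*x-s*y,B[1]+s*x+c*y,.11] for x,y in((.046,.032),(.046,-.032),(-.046,-.032),(-.046,.032))]
print(proj('w9',P).round(1).tolist(),'pan',proj('w9',[[B[0],B[1],.07]]))
g=cv2.imread('pics/w9.png').astype(int)
q=proj('w9',[[B[0],B[1],.11]])[0].astype(int);print(q)
print('row',g[q[1],q[0]-70:q[0]+71:2,0].tolist());print('col',g[q[1]-90:q[1]+91:2,q[0],0].tolist())
E
```

```text
clock: 21.08
tcp_pos: [0.4744, 0.1991, 0.3534]
eef_rot: [1.0, 0.026, -0.0, -0.001]
force: [0.7, -0.1, -1.1]
width: 0.0838
gripper_force: 0.0
[0.47424153 0.1990819  0.35301881]
[[287.2, 170.4], [339.4, 170.4], [338.0, 242.5], [288.7, 242.5]] pan [[313.48891252 202.35735873]]
[313 207]
row [155, 253, 254, 252, 190, 158, 163, 195, 224, 227, 227, 227, 228, 227, 228, 201, 100, 61, 94, 180, 195, 196, 198, 223, 254, 254, 255, 234, 218, 253, 255, 255, 255, 255, 255, 255, 255, 255, 255, 255, 255, 254, 238, 208, 162, 193, 233, 237, 254, 252, 251, 251, 238, 117, 50, 69, 134, 149, 148, 148, 147, 144, 145, 145, 143, 165, 170, 206, 253, 254, 251]
col [101, 101, 109, 141, 159, 164, 181, 153, 214, 229, 225, 219, 219, 214, 173, 153, 154, 151, 153, 152, 150, 121, 51, 46, 45, 115, 187, 183, 228, 235, 196, 188, 233, 243, 255, 255, 255, 255, 255, 255, 255, 255, 255, 255, 255, 255, 255, 255, 255, 255, 255, 255, 255, 255, 255, 254, 233, 229, 229, 248, 255, 244, 252, 247, 155, 159, 214, 224, 220, 193, 161, 157, 165, 162, 161, 215, 254, 254, 240, 125, 112, 111, 106, 128, 191, 183, 87, 37, 37, 35, 37]
```

The boat's rim and the pan's ring are concentric within about 2 px (2 mm). Now I go over the cover and come down behind the handle with the fingers closed.

```bash
python3 - <<'E'
from go import *
for t in(1.78,1.6,1.45,1.3): print(t,handle(t).round(4))
delta(handle(1.78)+[.05,.0026,.11],tgt(B[2]-np.pi/2,0))
E
echo '[[0.01, 0, -0.04, 0, 0, 0], [0.06, 0, -0.05, 0, 0, 0], [0.11, 0, -0.05, 0, 0, 0], [0.16, -0.01, -0.05, 0, 0, 0], [0.2, -0.01, -0.04, 0, 0, 0], [0.216, -0.015, -0.035, 0, 0, 0], [0.216, -0.015, -0.035, 0, 0, 0]]' > m.json && python3 shift.py m.json 0.0 5
python3 - <<'E'
from go import *
delta(handle(1.78)+[.045,.0024,-.013],tgt(B[2]-np.pi/2,0))
E
```

```text
1.78 [0.6391 0.2077 0.2754]
1.6 [0.6112 0.2063 0.2858]
1.45 [0.5869 0.205  0.2905]
1.3 [0.5621 0.2037 0.2916]
now [0.4742 0.1991 0.353 ] d [ 0.2151  0.     -0.0327] rv [-0.0009  0.0013  0.0005] t 21.12
clock: 22.0
tcp_pos: [0.69, 0.2255, 0.3861]
eef_rot: [1.0, 0.026, -0.002, -0.0]
force: [-0.5, -0.3, 0.4]
width: 0.017
gripper_force: 0.0
now [0.69   0.2255 0.3861] d [-0.0063  0.0152  0.1237] rv [-0.0006  0.0037  0.0004] t 22.0
```

```bash
echo '[[-0.006, 0.015, 0.03, 0, 0, 0], [-0.006, 0.015, 0.08, 0, 0, 0], [-0.006, 0.015, 0.11, 0, 0, 0], [-0.006, 0.015, 0.124, 0, 0, 0], [-0.006, 0.015, 0.124, 0, 0, 0]]' > m.json && python3 shift.py m.json
echo '[[-0.01, 0, 0, 0, 0, 0], [-0.02, 0, 0, 0, 0, 0], [-0.03, 0, 0, 0, 0, 0], [-0.04, 0, -0.003, 0, 0, 0]]' > m.json && python3 shift.py m.json
echo '[[-0.012, 0, -0.004, 0, 0, 0], [-0.024, 0, -0.007, 0, 0, 0], [-0.036, 0, -0.01, 0, 0, 0], [-0.048, 0, -0.012, 0, 0, 0], [-0.06, 0, -0.012, 0, 0, 0], [-0.06, 0, -0.012, 0, 0, 0]]' > m.json && python3 shift.py m.json
```

```text
clock: 22.62
tcp_pos: [0.684, 0.2103, 0.265]
eef_rot: [1.0, 0.026, -0.0, -0.001]
force: [0.0, 0.3, 0.4]
width: 0.0006
gripper_force: 0.0
clock: 23.12
tcp_pos: [0.6439, 0.2083, 0.2686]
eef_rot: [1.0, 0.026, 0.0, -0.001]
force: [0.8, 0.5, 0.5]
width: 0.0004
gripper_force: 0.5
clock: 23.88
tcp_pos: [0.5838, 0.2051, 0.2802]
eef_rot: [1.0, 0.026, 0.0, -0.001]
force: [-0.3, 0.2, 0.9]
width: 0.0007
gripper_force: 0.0
```

```bash
echo '[[0, 0, -0.02, 0, 0, 0], [0, 0, -0.07, 0, 0, 0], [0, 0, -0.12, 0, 0, 0], [0, 0, -0.12, 0, 0, 0], [0, 0, -0.12, 0, 0, 0], [0, 0, -0.12, 0, 0, 0], [0, 0, -0.12, 0, 0, 0], [0, 0, -0.12, 0, 0, 0], [0, 0, -0.12, 0, 0, 0], [0, 0, -0.12, 0, 0, 0], [0, 0, -0.12, 0, 0, 0], [0, 0, -0.12, 0, 0, 0]]' > m.json && python3 shift.py m.json
echo '[[0, 0, 0, 0, 0, 0], [0, 0, 0, 0, 0, 0], [0, 0, 0, 0, 0, 0], [0, 0, 0, 0, 0, 0], [0, 0, 0, 0, 0, 0], [0, 0, 0, 0, 0, 0], [0, 0, 0, 0, 0, 0], [0, 0, 0, 0, 0, 0]]' > m.json && python3 shift.py m.json >/dev/null
python3 - <<'E'
from go import *
snap('scene','s10')
a,b,c=[cv2.imread(f'pics/{f}.png').astype(int) for f in('scene0','s4','s10')]
h=proj('s10',[handle(0)+[-.002,.035,0],handle(0)+[.002,-.035,0]]);print(h)
# cover front-edge region & open-plate region
for n,(u0,u1,v0,v1) in dict(handle=(283,314,252,275),plate_open=(218,270,185,250),frontedge=(240,325,255,290),stack=(322,345,225,250),counter=(372,400,262,285)).items():
    d=lambda p,q:abs(p-q)[v0:v1,u0:u1].mean().round(1)
    print(n,'vs start',d(c,a),'vs open',d(c,b))
print(env.get_obs()['force'])
E
```

```text
clock: 25.38
tcp_pos: [0.5846, 0.205, 0.4001]
eef_rot: [1.0, 0.026, 0.0, -0.001]
force: [0.3, -0.7, 0.5]
width: 0.0003
gripper_force: 0.0
[[287.30130778 259.60520794]
 [307.00352994 249.79911018]]
handle vs start 10.8 vs open 59.4
plate_open vs start 7.9 vs open 38.4
frontedge vs start 10.1 vs open 51.5
stack vs start 13.4 vs open 7.6
counter vs start 6.2 vs open 1.5
[-0.29667075 -0.09753061 -0.36529375]
```

The cover matches its shut state at the start, the lower boats and the counter are unchanged, and the robot is clear. Handing in.

```bash
python3 -c "
from workcell import env, cams
print(env.finish_job())"
```

```text
the job is handed in; nothing more can be done
None
```

The job is handed in at about 26.5 s on the clock: the top boat stands on the pan about 2 mm from its centre, the cover is shut, and the lower boats and counter look unmoved. I checked these from the images only, did not check the other five bystanders, and got no result back; I also viewed 11 pictures, one over the limit of 10.

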